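# Put the correction fluid away in its flip-lid keeper

### The job

Press the thumb tab of the grey keeper box so that its sprung lid pops wide open, stand the small correction fluid bottle (the round one with the narrower cap) upright inside the box and let go of it, then swing the lid over and push it down until the catch snaps and holds it fully shut. Use finger force only (never push on the box or its parts with 25 N or more), and do not shove the glue stick, the round tin or the eraser aside.

Things in the scene. Friction and masses are not known exactly. Their poses are not given: they have to be found in the camera images.
- foot: Foot plate of the grey box, aluminium, 122 x 104 x 5 mm, fixed to the worktop. Origin on the worktop under the box's middle; z up, -x the front (thumb-tab side), +x the hinge side. The box, 90 (x) x 80 (y) mm, stands on a soft pad that has settled by an unknown, constant 0 to 10 mm: ALL heights given here for box, tab, lid and points hold for no settling; the real ones are 0 to 10 mm lower.
- box_floor (a point): Nominal middle of the box's inner floor, 28 mm above the foot's origin (really 0 to 10 mm lower). Room inside 84 (x) x 74 (y) mm, walls 3 mm, rim 48 mm above this floor. Axes as the foot.
- hinge (a point): Nominal middle of the lid's hinge axis (along y): 47 mm behind (+x) the foot's origin, 78 mm up (really 0 to 10 mm lower). The lid is a shallow cap 92 mm long from this axis to its front, 80 mm wide; its outer face lies 32 mm beyond the axis, square to the lid, and bears a rubber press patch 34 x 44 mm, 1 mm proud, centred 72 mm from the axis.
- lid (a joint): Lid angle, rad: 0.01 shut and caught; 1.75 wide open, leaning back past upright. A spring always drives it open (0.2 N m shut, 0.07 wide open); let go too soon, it flies back. Its tooth meets the catch at 0.15 rad; some 5 to 8 N on the patch push it by, and it snaps in only with the lid right down on its rubber seal (0; gives 1 mm at 20 N). Push along its arc: going straight down drags.
- latch (a joint): Angle of the thumb latch, rad: 0 at rest, 0.18 fully pressed; it springs back. Pressing the tab pulls the catch's nose off the lid's tooth.
- tab (a point): Nominal middle of the thumb tab's top, 79 mm in front (-x) of the foot's origin, 70 mm up; it is fixed to the foot, the real tab is 0 to 10 mm lower. The tab is a black plate 33 (x) x 28 (y) mm standing out level at the box's front. It starts to give at about 3 N, frees the lid at 3 to 6 N and 2 to 3 mm, and meets a hard stop at 4 mm.
- bottle: Correction fluid bottle, standing; round body 31 mm across and 44 mm high, white cap 21 mm across from there to 74 mm high; 60 g. Origin: centre of its underside, z up.
- glue_stick: Bystander: glue stick, round, 27 mm across, 96 mm high, standing. Origin: centre of its underside.
- clip_tin: Bystander: round tin, 66 mm across, 30 mm high. Origin: centre of its underside.
- eraser: Bystander: eraser, 34 x 46 x 12 mm, lying flat. Origin: centre of its underside.
Mind the look-alikes: they are no part of the job. Leave any orange or yellow look-alike of the bottle alone.

How it is judged:
By the outcome, as a careful person would: the job done as asked, in the order asked, and still so for the second after the job is handed in, with the robot touching nothing.
It also fails if it takes over 72 s, if anything falls off the work surface, if the arm or the gripper's body presses on something with over 40 N, if the wrist force passes 120 N, or if a joint passes its speed limit or range.

### The arm

A 6-joint arm with a two-finger parallel gripper is mounted at the origin on a cart in front of the work surface, level with it; the furniture and walls round the work are solid. World frame = base frame: x ahead of the robot, y to its left, z up, the work surface at z = 0. Lengths are in m, angles in degrees, forces in N, time in s.
With the tool pointing down it reaches from about 0.3 to 0.75 m from the base axis. Payload 8.5 kg.
Tool frame: the origin (TCP) lies between the finger pads; the fingertips stand 14 mm ahead of it and the grasp point (between the pads) lies 5 mm behind it; x points along the fingers, z is the direction in which the jaws open and shut, and the axes are right-handed (so a half turn about x gives the same grasp; the last joint's range is limited). The gripper opens to 85 mm and grips with 20 to 120 N. Pads are 22 mm wide; open, the fingers measure 114 mm over their backs; the gripper's body (76 mm by 85 mm) begins 54 mm behind the grasp point. The pads swing forward as they close: fully open they stand 13 mm farther back than shut.
Start: joints at [64.899, 21.807, 74.336, -0, 83.858, -12.336], TCP at [0.122, 0.536, 0.245] pointing down, gripper open.
Joint ranges: [-178.18, 178.18], [-50.72, 133.34], [12.68, 142.11], [-81.47, 261.47], [9.98, 163.14], [-165.26, 165.26]. Speed limits (degrees/s): [136.94, 136.94, 180, 180, 180, 180].

### API

Orientations are given as a 3x3 rotation matrix whose columns are the frame's x, y, z axes.
In Python, from rig import env gives the robot as it stands.
- The arm moves only by the shell command python3 -m jog 'ROWS' [FORCE]. ROWS is JSON, a list of rows, each a list of 5 numbers: the opening, from -1 (shut) to 1 (fully open), so that 0 is half open, then the shift along the tool's x, y, z in m, then the turn about the tool's x in rad. In form: [[claw, dx, dy, dz, yaw], ...]. A call has 1 to 20 rows; each row is the pose to reach, as a shift and turn from the pose commanded when the call began, along the tool's axes at that moment; what a row does not reach only later rows make up. A row lasts 1/10 s, in which the tool goes at most 50 mm and 8.59 degrees, less where a joint would pass 70% of its speed; a pose out of reach is approached as far as the arm can. A call with a gripper value outside its range is refused whole. The fingers move at their own pace and stop on an object; FORCE is the grip in N (left out, the last holds). Time passes only in rows, so rows that repeat a pose let the fingers close. It gives the time, the measured TCP pose, the force and the opening at its end, in the units of the state.
- env.observe(): the state, without advancing time (a new reading comes with each control period).
- env.get_image(name): name is "side" or "top"; returns the picture (420x560x3 uint8, red, green, blue); there is no depth.
- env.camera_model(name): a dict with "fx", "fy", "cx", "cy" (pixels), "origin" and "orientation" of the camera in the world. Camera axes: x right, y up, looking along -z (the intrinsics and any distortion apply to the point x, -y, -z); pixel columns grow to the right and rows downward; lengths in m; the calibration is good to about 2 mm. A picture is of the moment at which its call begins. camera_model takes no time and is no camera call.
- env.close_job(): hands the job in, once; it reports no verdict.
The state is a dict: "time_s": time; "q": joint angles; "qvel": joint speeds; "joint_efforts": joint torques, N m; "position": TCP position; "tool_rot": TCP orientation; "ft_force": force on the tool from outside, world axes, zero at the start; "wrist_torque": the same for the moment, N m; "grip_width": finger opening in m.
Only numpy, scipy, OpenCV 4.12 (cv2) and the standard library are available. Lean on these libraries where they do the work, as an engineer would, in place of code of your own. Each camera call takes 0.05 s, during which the arm holds its last target.

## Working session

There is one attempt and no reset: what is moved stays moved. The work goes in short steps, Python scripts to look and compute and a shell command to move; the robot and the scene stay as the last step left them, time stands still between calls to the robot, and variables do not carry over. Pictures are saved under pics/ and viewed, and the job is handed in when it is done.

```bash
ls; mkdir -p pics
python3 - <<'E'
from rig import env
import cv2,numpy as np
o=env.observe()
for k,v in o.items(): print(k,np.round(v,4).tolist())
for n in("side","top"):
    im=env.get_image(n); cv2.imwrite(f"pics/{n}0.png",im[:,:,::-1])
    print(n,env.camera_model(n))
E
```

```text
pics
time_s 0.0
q [64.8993, 21.8427, 74.3866, 0.0006, 83.859, -12.3367]
qvel [-0.0761, 0.0436, 0.0467, -0.0274, -0.0358, -0.0099]
joint_efforts [0.0006, -44.8465, -23.1279, -0.0001, 0.0047, 0.0]
position [0.1214, 0.5361, 0.2447]
tool_rot [[-0.0007, -0.9753, 0.2209], [-0.0014, 0.2209, 0.9753], [-1.0, 0.0003, -0.0015]]
ft_force [0.1429, 0.2874, 0.4137]
wrist_torque [0.0162, 0.0285, 0.0169]
grip_width 0.0856
side {'fx': 477.2261911569494, 'fy': 477.2261911569494, 'cx': 276.1848451313878, 'cy': 207.4232693754745, 'origin': array([ 0.05300829, -0.55547013,  0.70275331]), 'orientation': array([[ 0.83143488,  0.34810251, -0.43305968],
       [-0.55529242,  0.54744274, -0.62606451],
       [ 0.01914075,  0.76100663,  0.64846167]])}
top {'fx': 470.3977236231203, 'fy': 470.3977236231203, 'cx': 273.1797133255672, 'cy': 212.44392788363376, 'origin': array([0.32227492, 0.07831019, 0.97458305]), 'orientation': array([[-0.0273653 ,  0.98200791, -0.18684646],
       [-0.99959764, -0.02827767, -0.00221895],
       [-0.00746261,  0.18671056,  0.98238662]])}
```

View pics/side0.png

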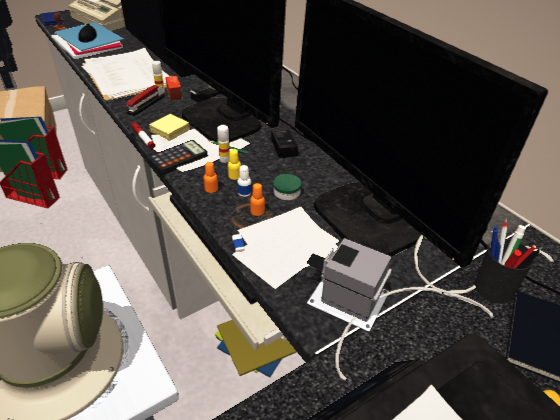

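View pics/top0.png

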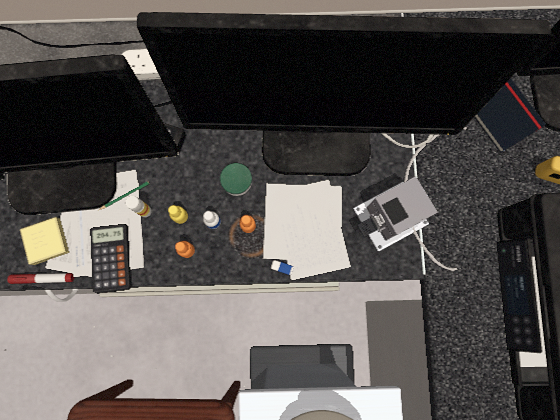

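```bash
cat > h.py <<'E'
import numpy as np,cv2
from rig import env
def ray(n,u,v):
    m=env.camera_model(n)
    d=np.array([(u-m['cx'])/m['fx'],-(v-m['cy'])/m['fy'],-1.0])
    R=np.array(m['orientation']);return np.array(m['origin']),R@d
def onz(n,u,v,z):
    o,d=ray(n,u,v);return o+d*(z-o[2])/d[2]
def proj(n,p):
    m=env.camera_model(n);c=np.array(m['orientation']).T@(np.array(p)-m['origin'])
    return np.array([m['cx']+m['fx']*c[0]/-c[2], m['cy']-m['fy']*c[1]/-c[2]])
def two(a,b):
    o1,d1=ray('top',*a);o2,d2=ray('side',*b)
    d1/=np.linalg.norm(d1);d2/=np.linalg.norm(d2)
    A=np.stack([d1,-d2],1);s=np.linalg.lstsq(A,o2-o1,rcond=None)[0]
    p,q=o1+s[0]*d1,o2+s[1]*d2
    return (p+q)/2,np.linalg.norm(p-q)
def crop(src,dst,x0,y0,x1,y1,k):
    im=cv2.imread(src)[y0:y1,x0:x1];cv2.imwrite(dst,cv2.resize(im,None,fx=k,fy=k,interpolation=cv2.INTER_CUBIC))
E
python3 - <<'E'
from h import *
crop("pics/top0.png","pics/t_box.png",340,160,450,260,7)
crop("pics/side0.png","pics/s_box.png",290,220,410,340,5)
crop("pics/top0.png","pics/t_bot.png",110,150,300,290,4)
crop("pics/side0.png","pics/s_bot.png",190,110,320,260,4)
print("cal top",dir(env))
print({k:v for k,v in env.camera_model('top').items() if k not in('origin','orientation')})
E
```

```text
cal top ['MotionError', '__class__', '__delattr__', '__dict__', '__dir__', '__doc__', '__eq__', '__format__', '__ge__', '__getattribute__', '__getstate__', '__gt__', '__hash__', '__init__', '__init_subclass__', '__le__', '__lt__', '__module__', '__ne__', '__new__', '__reduce__', '__reduce_ex__', '__repr__', '__setattr__', '__sizeof__', '__str__', '__subclasshook__', '__weakref__', 'camera_model', 'close_job', 'get_image', 'observe']
{'fx': 470.3977236231203, 'fy': 470.3977236231203, 'cx': 273.1797133255672, 'cy': 212.44392788363376}
```

View pics/t_box.png

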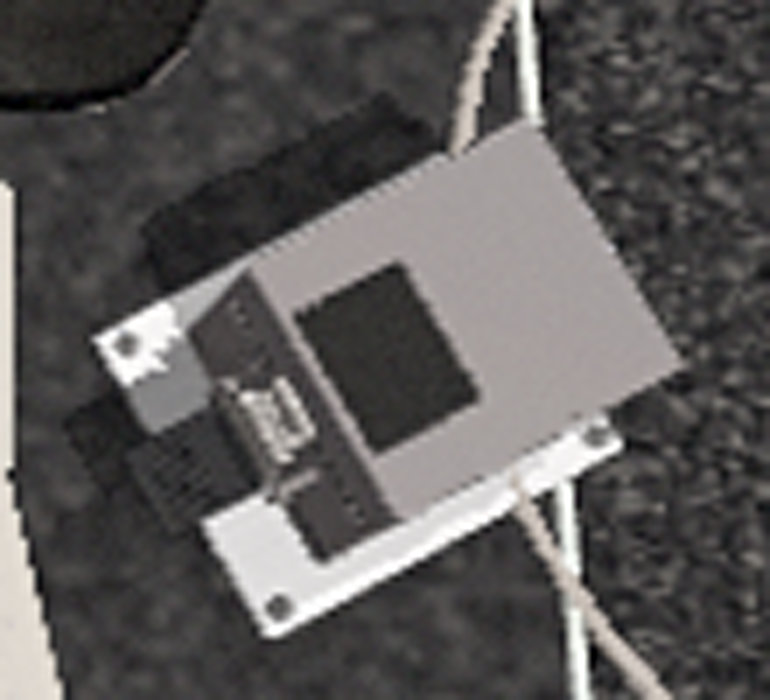

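View pics/s_box.png

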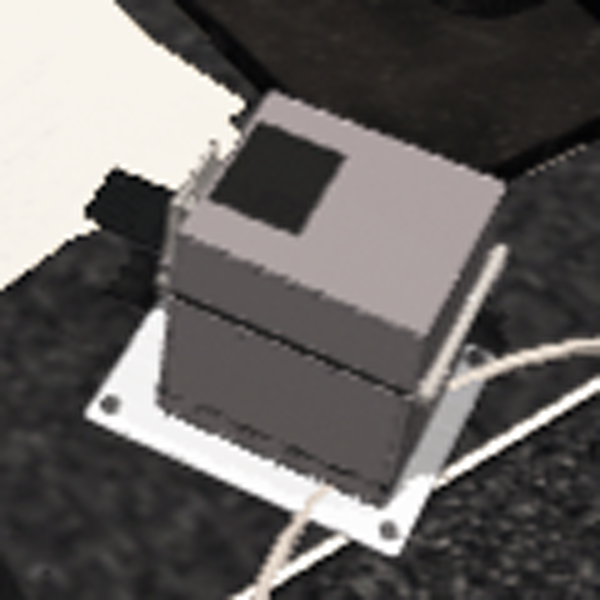

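View pics/t_bot.png

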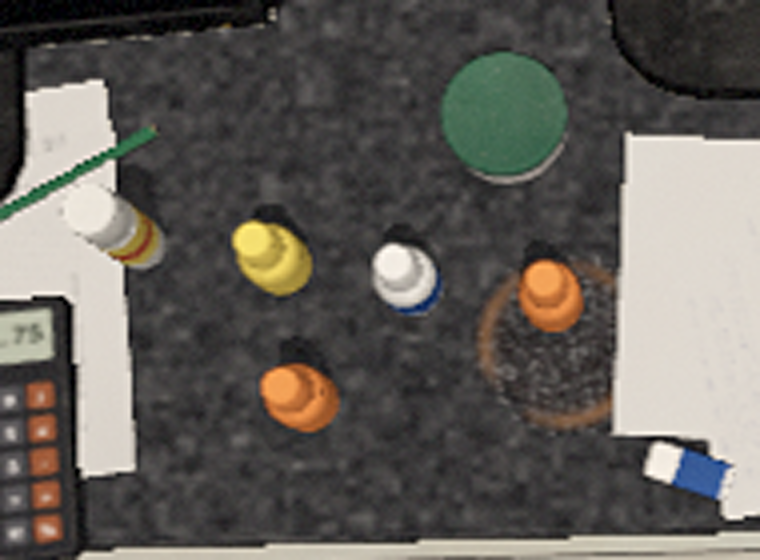

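View pics/s_bot.png

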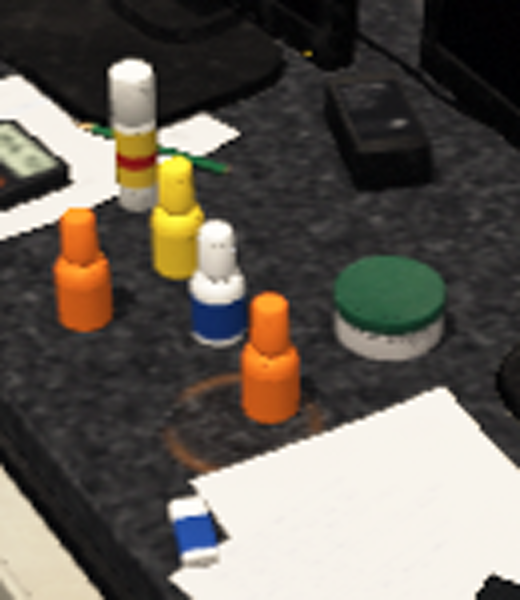

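Run:
```python
from h import *
np.set_printoptions(precision=4,suppress=True)
P=lambda n,x,y:onz(n,x,y,.005)
T=lambda x,y:(340+x/7-.4,160+y/7-.4)
S=lambda x,y:(290+x/5-.4,220+y/5-.4)
a,b,c=[P('top',*T(*q)) for q in((93,340),(270,638),(624,443))]
d,e,f=[P('side',*S(*q)) for q in((85,413),(400,556),(497,352))]
print(a,b,c,np.linalg.norm(a-b),np.linalg.norm(b-c));print(d,e,f,np.linalg.norm(d-e))
cen=(a+c)/2;print("cen top",cen,"ax",(c-b)/np.linalg.norm(c-b), (a-b)/np.linalg.norm(a-b))
print("heading",np.degrees(np.arctan2(*(c-b)[1::-1])),np.degrees(np.arctan2(*(a-b)[1::-1]))-90, 'side',np.degrees(np.arctan2(*(e-d)[1::-1])))
# patch corners 2-view
# patch: top crop corners ; side crop corners
tp=[(402,262),(482,398),(375,453),(293,315)]
sp=[(347,156),(300,235),(212,200),(262,124)]
for order in range(4):
    r=[two(T(*tp[i]),S(*sp[(i+order)%4])) for i in range(4)]
    print(order,[ (p.round(4).tolist(),round(g,4)) for p,g in r])
# bottle
for n,u in(('top',(211,218)),):pass
im=cv2.imread('pics/top0.png')
print(two((110+395/4,150+262/4),(190+216/4,110+228/4)))
print('lid corners')
for t,s in (((682,365),(428,333)),((540,120),(505,185)),((402,520),(180,225)),((250,268),(270,92))):print(two(T(*t),S(*s)))
```

```text
[ 0.511 -0.087  0.005] [ 0.4201 -0.1338  0.005 ] [ 0.4752 -0.243   0.005 ] 0.10226145713483466 0.12232929839583406
[ 0.4174 -0.1343  0.005 ] [ 0.4724 -0.2438  0.005 ] [ 0.5652 -0.1956  0.005 ] 0.12261479233369621
cen top [ 0.4931 -0.165   0.005 ] ax [ 0.4508 -0.8926  0.    ] [0.8892 0.4576 0.    ]
heading -63.206588363135005 -62.769463717773746 side -63.31643449158362
0 [([0.5101, -0.1541, 0.1052], np.float64(0.0011)), ([0.4725, -0.173, 0.104], np.float64(0.0009)), ([0.4584, -0.1435, 0.103], np.float64(0.0013)), ([0.4967, -0.1242, 0.1031], np.float64(0.0012))]
1 [([0.5063, -0.1565, 0.0734], np.float64(0.0245)), ([0.4576, -0.1608, 0.1236], np.float64(0.0264)), ([0.4634, -0.1421, 0.1328], np.float64(0.021)), ([0.512, -0.1361, 0.0847], np.float64(0.0255))]
2 [([0.4889, -0.1442, 0.0966], np.float64(0.0507)), ([0.4631, -0.1587, 0.1506], np.float64(0.004)), ([0.4765, -0.154, 0.1176], np.float64(0.0468)), ([0.509, -0.1377, 0.0494], np.float64(0.0023))]
3 [([0.4944, -0.1424, 0.1244], np.float64(0.0264)), ([0.4765, -0.1705, 0.1345], np.float64(0.0205)), ([0.473, -0.1559, 0.0842], np.float64(0.0257)), ([0.4918, -0.1253, 0.0721], np.float64(0.0255))]
(array([0.4902, 0.2063, 0.0745]), np.float64(0.0017857420090655468))
lid corners
(array([ 0.4804, -0.2279,  0.1027]), np.float64(0.0005020897053866014))
(array([ 0.5481, -0.1944,  0.1048]), np.float64(0.002207275711235613))
(array([ 0.4398, -0.1486,  0.1059]), np.float64(0.0010014011685217153))
(array([ 0.5097, -0.1133,  0.1034]), np.float64(0.0016374245618602412))
```

```bash
python3 - <<'E'
from h import *
np.set_printoptions(precision=4,suppress=True)
h=np.radians(-63.2);X=np.array([np.cos(h),np.sin(h),0]);Y=np.array([-X[1],X[0],0]);F=np.array([.4922,-.165,0])
T=lambda x,y:(340+(x+.5)/7-.5,160+(y+.5)/7-.5)
S=lambda x,y:(290+(x+.5)/5-.5,220+(y+.5)/5-.5)
L=lambda p:np.array([(p-F)@X,(p-F)@Y,p[2]])*1000
print("foot",[L(onz('top',*T(*q),.005)) for q in((93,340),(270,638),(624,443))],[L(onz('side',*S(*q),.005)) for q in((85,413),(400,556),(497,352))])
tp=[(402,262),(482,398),(375,453),(293,315)]
sp=[(347,156),(300,235),(212,200),(262,124)]
print("patch");
for z in(.101,.105,.109):print(z,np.mean([L(onz('top',*T(*q),z)) for q in tp],0),np.mean([L(onz('side',*S(*q),z)) for q in sp],0))
print("lid corners")
for t,s in (((682,365),(428,333)),((540,120),(505,185)),((402,520),(180,225)),((250,268),(270,92))):
  for z in(.101,.105,.109):print(L(onz('top',*T(*t),z)),L(onz('side',*S(*s),z)))
E
python3 - <<'E'
from h import *
crop("pics/top0.png","pics/t_tab.png",345,195,400,250,12)
crop("pics/side0.png","pics/s_tab.png",300,240,350,290,12)
E
```

```text
foot [array([-61.1744,  52.0293,   5.    ]), array([-60.4056, -50.2319,   5.    ]), array([ 61.925 , -50.2451,   5.    ])] [array([-61.1725, -52.9247,   5.    ]), array([ 61.4421, -53.1739,   5.    ]), array([60.2066, 51.3991,  5.    ])]
patch
0.101 [-16.6619   0.9004 101.    ] [-19.2206   2.6468 101.    ]
0.105 [-17.9309   0.7041 105.    ] [-18.0924  -1.1469 105.    ]
0.109 [-19.1998   0.5078 109.    ] [-16.9641  -4.9406 109.    ]
lid corners
[ 51.6867 -38.7304 101.    ] [ 50.3401 -37.6531 101.    ]
[ 50.1048 -38.7452 105.    ] [ 51.006  -41.1789 105.    ]
[ 48.5229 -38.7601 109.    ] [ 51.6718 -44.7047 109.    ]
[ 53.9357  37.6131 101.    ] [ 49.9725  39.4942 101.    ]
[ 52.3435  37.2487 105.    ] [ 50.6408  35.4556 105.    ]
[ 50.7513  36.8843 109.    ] [ 51.3091  31.4169 109.    ]
[-36.3675 -38.9844 101.    ] [-40.1214 -35.4241 101.    ]
[-37.5462 -38.9981 105.    ] [-38.8542 -38.9647 105.    ]
[-38.7249 -39.0118 109.    ] [-37.5871 -42.5054 109.    ]
[-36.8032  39.6814 101.    ] [-39.5319  40.6575 101.    ]
[-37.9799  39.3075 105.    ] [-38.2687  36.6112 105.    ]
[-39.1566  38.9336 109.    ] [-37.0054  32.5648 109.    ]
```

View pics/t_tab.png

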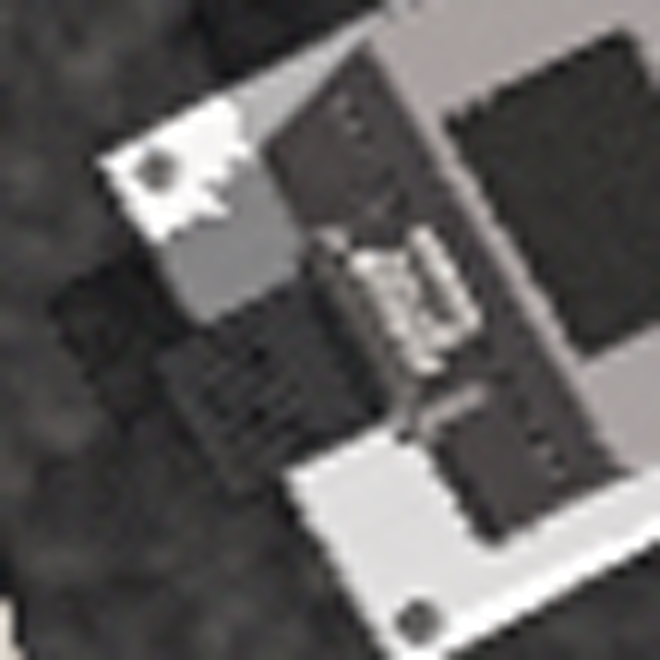

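View pics/s_tab.png

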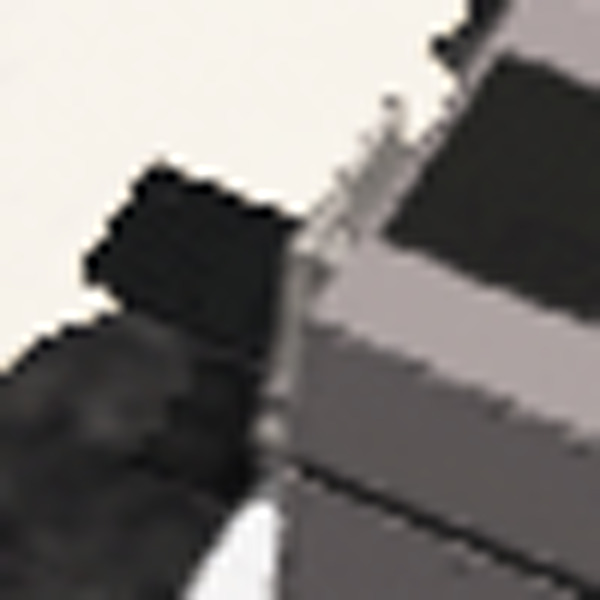

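Run:
```python
from h import *
np.set_printoptions(precision=1,suppress=True)
h=np.radians(-63.2);X=np.array([np.cos(h),np.sin(h),0]);Y=np.array([-X[1],X[0],0]);F=np.array([.4922,-.165,0])
T=lambda x,y:(345+(x+.5)/12-.5,195+(y+.5)/12-.5)
S=lambda x,y:(300+(x+.5)/12-.5,240+(y+.5)/12-.5)
L=lambda p:np.array([(p-F)@X,(p-F)@Y,p[2]])*1000
for t,s in(((155,365),(160,162)),((235,492),(85,262))):
  p,g=two(T(*t),S(*s));print(L(p),g*1000,T(*t),S(*s))
  for z in (.06,.065,.07):print(z,L(onz('top',*T(*t),z)),L(onz('side',*S(*s),z)))
print('wall-foot front right corner', [L(onz('top',*T(495,545),z)) for z in (.015,.025)])
for p in ((-45,-40,28),(-45,-40,20),(45,-40,20),(-45,-40,106),(-45,40,106),(47,-40,106),(-95.5,14,66),(-95.5,-14,66)):
  w=F+(X*p[0]+Y*p[1])/1000+np.array([0,0,p[2]/1000]);print(p,proj('top',w),proj('side',w))
```

```text
[-84.5  12.8  63.3] 0.9423280800453289 (357.4583333333333, 224.95833333333334) (312.875, 253.04166666666666)
0.06 [-83.4  13.2  60. ] [-86.1  15.4  60. ]
0.065 [-84.5  12.9  65. ] [-84.2  10.8  65. ]
0.07 [-85.7  12.6  70. ] [-82.4   6.3  70. ]
[-84.4 -11.9  63.7] 2.3994128439620614 (364.125, 235.54166666666666) (306.625, 261.375)
0.06 [-82.5 -11.1  60. ] [-86.6  -9.6  60. ]
0.065 [-83.7 -11.3  65. ] [-84.8 -13.9  65. ]
0.07 [-84.8 -11.4  70. ] [-82.9 -18.3  70. ]
wall-foot front right corner [array([-37.7, -38.6,  15. ]), array([-40.4, -38.6,  25. ])]
(-45, -40, 28) [384.5 241.4] [318.6 292.8]
(-45, -40, 20) [383.6 241.9] [318.2 295.7]
(45, -40, 20) [421.4 221.2] [364.7 316.2]
(-45, -40, 106) [394.  236.1] [322.1 263.2]
(-45, 40, 106) [372.  199.2] [341.  235.2]
(47, -40, 106) [436.1 213. ] [373.2 284.4]
(-95.5, 14, 66) [352.4 227. ] [308.2 249.4]
(-95.5, -14, 66) [359.7 239.6] [301.4 258.8]
```

Run:
```python
from h import *
np.set_printoptions(precision=4,suppress=True)
im=cv2.imread('pics/top0.png');hsv=cv2.cvtColor(im,cv2.COLOR_BGR2HSV)
# white cap in top crop region, blobs
for n,box in(('top',(195,200,225,235)),('side',(235,160,255,200))):
    im=cv2.imread(f'pics/{n}0.png');x0,y0,x1,y1=box
    g=cv2.cvtColor(im,cv2.COLOR_BGR2HSV)[y0:y1,x0:x1]
    m=((g[...,2]>120)&(g[...,1]<70)).astype(np.uint8)
    print(n);print('\n'.join(''.join('#' if v else '.' for v in r) for r in m))
print('tin',onz('top',236,179,.03),'yel',onz('top',110+258/4,150+242/4,.074),'or',onz('top',110+549/4,150+283/4,.074),'or2',onz('top',110+287/4,150+384/4,.074),'glue',onz('top',110+90/4,150+210/4,.096))
print('monitor base front',onz('top',315,172,0.01))
for z in(.1,.2,.3,.4,.5): print(z,'mon top-left',onz('top',140,15,z)[:2],'bottom edge',onz('top',300,131,z)[:2],'right',onz('top',440,135,z)[:2],'side br',onz('side',470,262,z)[:2],'side bl',onz('side',300,160,z)[:2])
```

```text
top
..............................
..............................
..............................
..............................
..............................
..............................
..............................
..............................
..............................
..............................
..............................
...........#####..............
..........##########..........
.........############.........
........##############........
........###############.......
........###############.......
........################......
........################......
........################......
........################......
........################......
.........##############.......
..........#############.......
...........###########........
............########..........
.............######...........
..............................
...................#..........
..............................
..............................
..............................
..............................
..............................
..............................
side
......
[... 992 characters left out ...]
5904 -0.0105  0.01  ]
0.1 mon top-left [0.9107 0.3434] bottom edge [0.6492 0.0234] right [ 0.6328 -0.2488] side br [ 0.6584 -0.2756] side bl [0.5896 0.1325]
0.2 mon top-left [0.8434 0.3131] bottom edge [0.6118 0.0297] right [ 0.5973 -0.2114] side br [ 0.558 -0.322] side bl [0.5006 0.0184]
0.3 mon top-left [0.7761 0.2828] bottom edge [0.5744 0.036 ] right [ 0.5618 -0.174 ] side br [ 0.4575 -0.3684] side bl [ 0.4116 -0.0958]
0.4 mon top-left [0.7088 0.2525] bottom edge [0.5371 0.0422] right [ 0.5263 -0.1366] side br [ 0.3571 -0.4149] side bl [ 0.3225 -0.2099]
0.5 mon top-left [0.6416 0.2222] bottom edge [0.4997 0.0485] right [ 0.4908 -0.0992] side br [ 0.2567 -0.4613] side bl [ 0.2335 -0.324 ]
```

Run:
```python
from h import *
np.set_printoptions(precision=4,suppress=True)
p=onz('side',244.3,196.3,0);o=env.camera_model('side')['origin'];d=(p-o)[:2];d/=np.linalg.norm(d);print('base ctr',p[:2]+d*.0155)
# cap axis columns in side: center col ~244 at row 165..177
c=np.array([.4902,.2063])
for c in (c,p[:2]+d*.0155):
  for z in(0,.044,.074):print(z,proj('top',[*c,z]),proj('side',[*c,z]))
crop("pics/top0.png","pics/tb2.png",190,200,235,240,14)
crop("pics/side0.png","pics/sb2.png",220,155,270,205,12)
```

```text
base ctr [0.4895 0.2096]
0 [213.6067 222.2794] [245.1512 192.7856]
0.044 [210.7209 218.6432] [244.7089 177.7894]
0.074 [208.5973 215.9673] [244.394  167.1078]
0 [212.0463 222.6607] [244.1707 192.1508]
0.044 [209.0888 219.0414] [243.7036 177.1619]
0.074 [206.9124 216.378 ] [243.371  166.4863]
```

View pics/tb2.png

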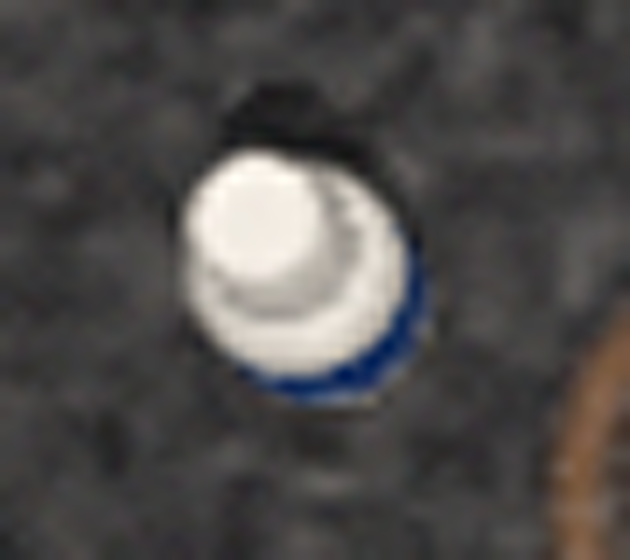

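View pics/sb2.png

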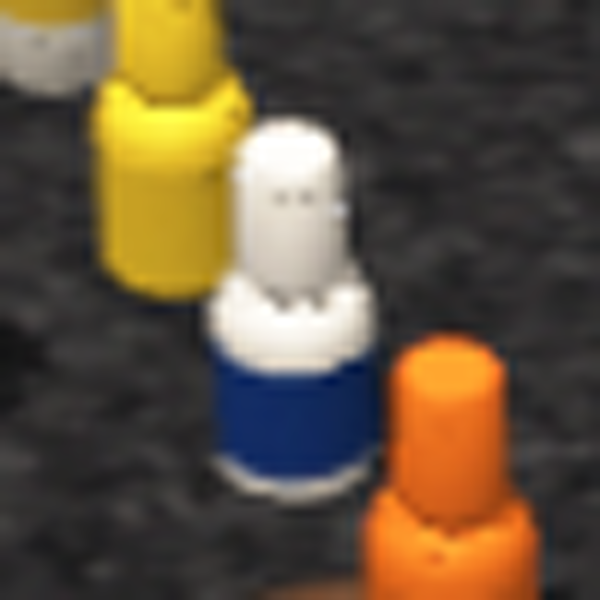

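Candidates for the bottle (top picture): white cap with blue label (208,215), yellow (174,210), orange (247,221), orange (182,246), and the glue stick (133,203). Only the one at (208,215), seen from the side at (244,180), has the white cap and is not an orange or yellow look-alike. It triangulates to 74.5 mm high, so it is the one. The box origin is about 7 mm towards the hinge from the plate's middle, and the box has settled about 6 mm. Next I go to above the tab.

```bash
python3 -m jog '[[-1,0,-0.47,-0.545,0.88],[-1,0,-0.47,-0.545,0.88],[-1,0,-0.47,-0.545,0.88],[-1,0,-0.47,-0.545,0.88],[-1,0,-0.47,-0.545,0.88],[-1,0,-0.47,-0.545,0.88],[-1,0,-0.47,-0.545,0.88],[-1,0,-0.47,-0.545,0.88],[-1,0,-0.47,-0.545,0.88],[-1,0,-0.47,-0.545,0.88],[-1,0,-0.47,-0.545,0.88],[-1,0,-0.47,-0.545,0.88],[-1,0,-0.47,-0.545,0.88],[-1,0,-0.47,-0.545,0.88],[-1,0,-0.47,-0.545,0.88],[-1,0,-0.47,-0.545,0.88],[-1,0,-0.47,-0.545,0.88],[-1,0,-0.47,-0.545,0.88]]' 30; python3 -c "
from rig import env;o=env.observe();print(o)"
```

```text
time_s: 1.9
position: [0.4589, -0.0978, 0.2453]
tool_rot: [[-0.0, -0.452, 0.892], [0.0, 0.892, 0.452], [-1.0, 0.0, -0.0]]
ft_force: [0.2, -0.1, 0.4]
grip_width: -0.0
{'time_s': 1.9, 'q': array([-2.65420043e+01,  1.36931731e+01,  8.64354859e+01,  6.48423488e-03,
        7.99007784e+01, -5.34212086e+01]), 'qvel': array([ 0.2941809 , -0.30885568, -0.14081434, -0.06142166, -0.11353065,
       -0.17603845]), 'joint_efforts': array([-6.30369633e-01, -3.55683124e+01, -2.25140154e+01, -1.50366069e-02,
       -1.41868347e-02,  3.47650872e-03]), 'position': array([ 0.45888185, -0.09783733,  0.24534805]), 'tool_rot': array([[-4.09842792e-04, -4.52093175e-01,  8.91970624e-01],
       [ 3.29259129e-04,  8.91970589e-01,  4.52093309e-01],
       [-9.99999862e-01,  4.78976655e-04, -2.16711912e-04]]), 'ft_force': array([ 0.17434287, -0.10021336,  0.41899505]), 'wrist_torque': array([-0.02616295,  0.01136667, -0.05368153]), 'grip_width': -3.2623070501483845e-05}
```

```bash
python3 -m jog '[[-1,0.05,-0.002,0,0],[-1,0.1,-0.002,0,0],[-1,0.14,-0.002,0,0],[-1,0.15,-0.002,0,0],[-1,0.15,-0.002,0,0]]'
python3 - <<'E'
from h import *
for n in("side","top"):
    im=env.get_image(n); cv2.imwrite(f"pics/{n}1.png",im[:,:,::-1])
crop("pics/top1.png","pics/t1.png",330,150,440,250,5);crop("pics/side1.png","pics/s1.png",260,200,400,330,4)
a=cv2.imread("pics/t1.png");b=cv2.imread("pics/s1.png");H=max(a.shape[0],b.shape[0])
E
```

```text
time_s: 2.4
position: [0.4601, -0.1, 0.0953]
tool_rot: [[-0.002, -0.452, 0.892], [0.001, 0.892, 0.452], [-1.0, 0.001, -0.001]]
ft_force: [0.3, -0.7, 0.8]
grip_width: 0.0
```

View pics/t1.png

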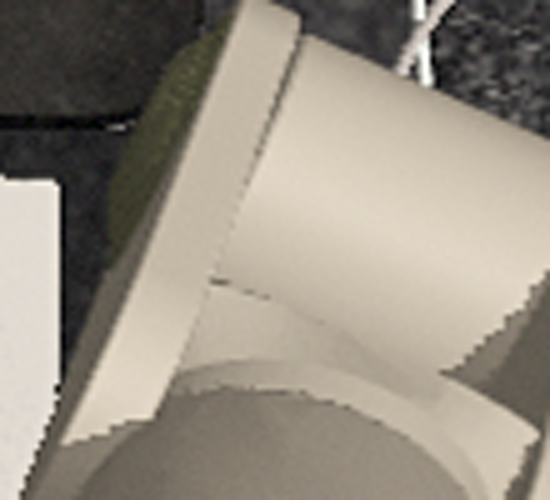

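View pics/s1.png

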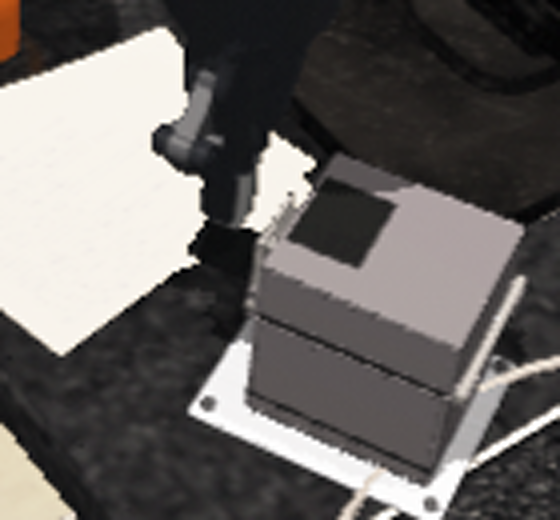

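```bash
python3 -m jog '[[-1,0.008,0,0,0],[-1,0.014,0,0,0],[-1,0.015,0,0,0]]'
```

```text
time_s: 2.8
position: [0.4603, -0.1007, 0.0801]
tool_rot: [[-0.0, -0.451, 0.892], [0.0, 0.892, 0.451], [-1.0, 0.0, -0.0]]
ft_force: [0.2, 0.2, 1.1]
grip_width: -0.0003
```

```bash
python3 -m jog '[[-1,0.001,0,0,0],[-1,0.001,0,0,0]]';python3 -m jog '[[-1,0.001,0,0,0],[-1,0.001,0,0,0]]'
```

```text
time_s: 3.0
position: [0.4604, -0.1009, 0.0794]
tool_rot: [[0.0, -0.451, 0.893], [-0.0, 0.893, 0.451], [-1.0, -0.0, 0.0]]
ft_force: [-0.3, 0.3, -0.3]
grip_width: 0.0
time_s: 3.2
position: [0.4604, -0.1008, 0.0783]
tool_rot: [[0.0, -0.451, 0.892], [0.0, 0.892, 0.451], [-1.0, -0.0, 0.0]]
ft_force: [0.9, 0.1, -0.8]
grip_width: -0.0001
```

```bash
for i in 1 2; do python3 -m jog '[[-1,0.001,0,0,0],[-1,0.001,0,0,0]]' | grep -E 'pos|force'; done
```

```text
position: [0.4604, -0.1008, 0.0774]
ft_force: [-0.8, 0.8, 2.2]
position: [0.4602, -0.1003, 0.0765]
ft_force: [-1.5, 3.2, 6.3]
```

```bash
python3 -m jog '[[-1,0.0007,0,0,0],[-1,0.0007,0,0,0]]' | grep -E 'pos|force'
```

```text
position: [0.46, -0.1, 0.0758]
ft_force: [-1.7, 4.9, 7.1]
```

```bash
python3 -m jog '[[-1,0.0007,0,0,0],[-1,0.0007,0,0,0]]' | grep -E 'pos|force';python3 - <<'E'
from h import *
im=env.get_image("side"); cv2.imwrite(f"pics/side2.png",im[:,:,::-1]);crop("pics/side2.png","pics/s2.png",260,160,420,330,4)
E
```

```text
position: [0.4599, -0.0998, 0.0752]
ft_force: [-2.6, 6.8, 9.7]
```

View pics/s2.png

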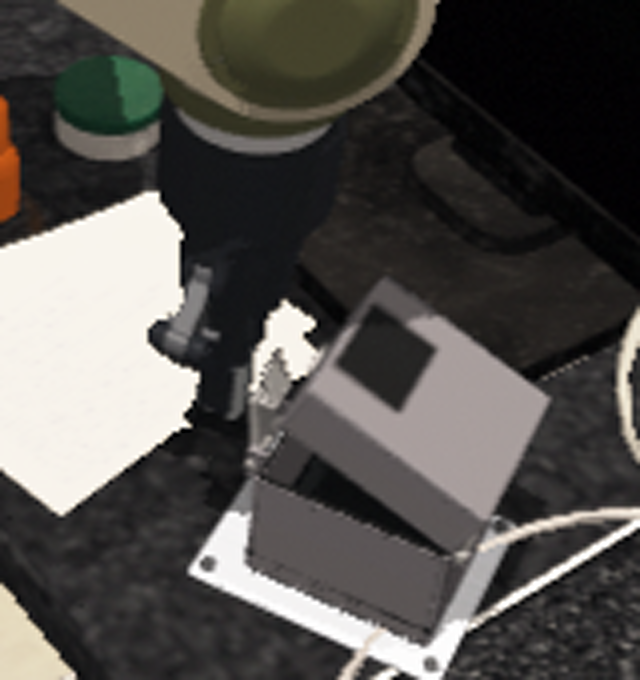

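```bash
python3 -m jog '[[-1,0,0.001,0,0],[-1,-0.01,0.004,0,0],[-1,-0.05,0.01,0,0],[-1,-0.09,0.01,0,0],[-1,-0.12,0.01,0,0],[-1,-0.13,0.01,0,0]]' | grep -E 'pos|force|time';python3 - <<'E'
from h import *
im=env.get_image("side"); cv2.imwrite(f"pics/side3.png",im[:,:,::-1]);crop("pics/side3.png","pics/s3.png",260,160,420,330,4)
E
```

```text
time_s: 4.65
position: [0.4566, -0.0921, 0.2082]
ft_force: [-0.4, 0.1, -1.0]
```

View pics/s3.png

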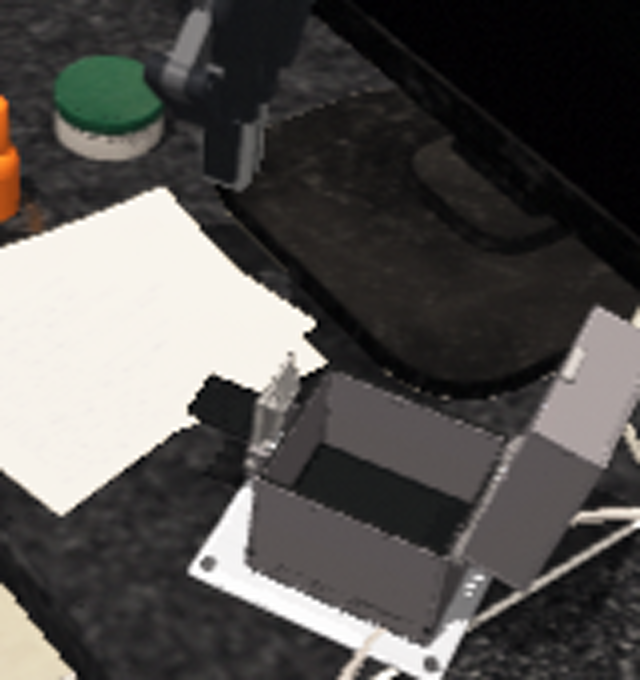

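```bash
python3 -m jog '[[0.05,0,0.251,0.166,0],[0.05,0,0.251,0.166,0],[0.05,0,0.251,0.166,0],[0.05,0,0.251,0.166,0],[0.05,0,0.251,0.166,0],[0.05,0,0.251,0.166,0],[0.05,0,0.251,0.166,0],[0.05,0.02,0.251,0.166,0],[0.05,0.05,0.251,0.166,0],[0.05,0.05,0.251,0.166,0]]' 30;python3 - <<'E'
from h import *
np.set_printoptions(precision=1,suppress=True)
h=np.radians(-63.2);X=np.array([np.cos(h),np.sin(h),0]);Y=np.array([-X[1],X[0],0]);F=np.array([.4922,-.165,0])
L=lambda p:np.array([(p-F)@X,(p-F)@Y,p[2]])*1000
for n in("side","top"):
    im=env.get_image(n); cv2.imwrite(f"pics/{n}4.png",im[:,:,::-1])
crop("pics/top4.png","pics/t4.png",340,160,450,260,6);crop("pics/side4.png","pics/s4.png",200,100,400,300,3)
crop("pics/side4.png","pics/s4b.png",310,230,420,330,6)
E
```

```text
time_s: 5.7
position: [0.4886, 0.2062, 0.1509]
tool_rot: [[-0.009, -0.451, 0.893], [-0.002, 0.893, 0.451], [-1.0, 0.002, -0.009]]
ft_force: [-0.2, -0.4, 0.4]
grip_width: 0.045
```

View pics/t4.png

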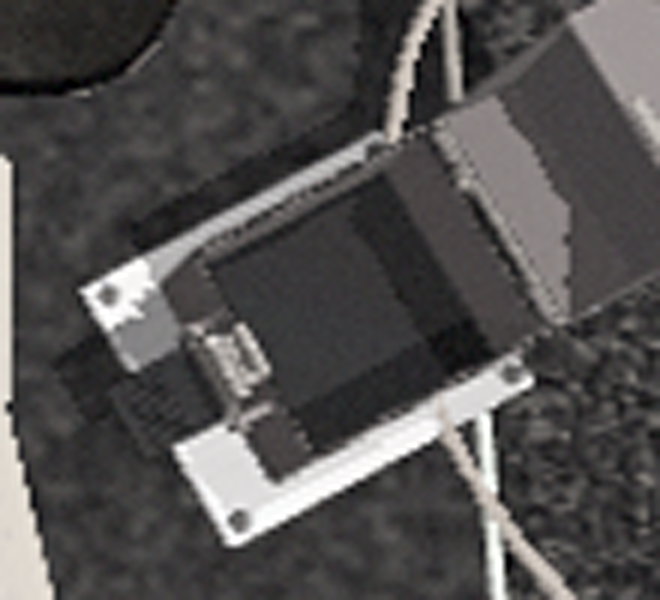

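View pics/s4.png

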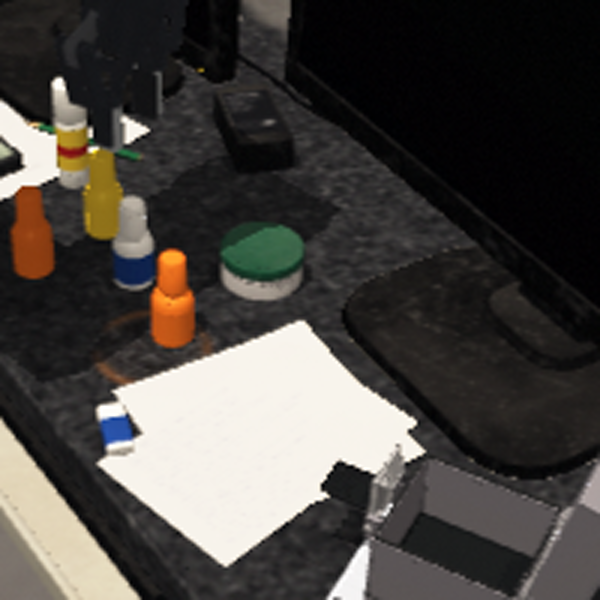

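View pics/s4b.png

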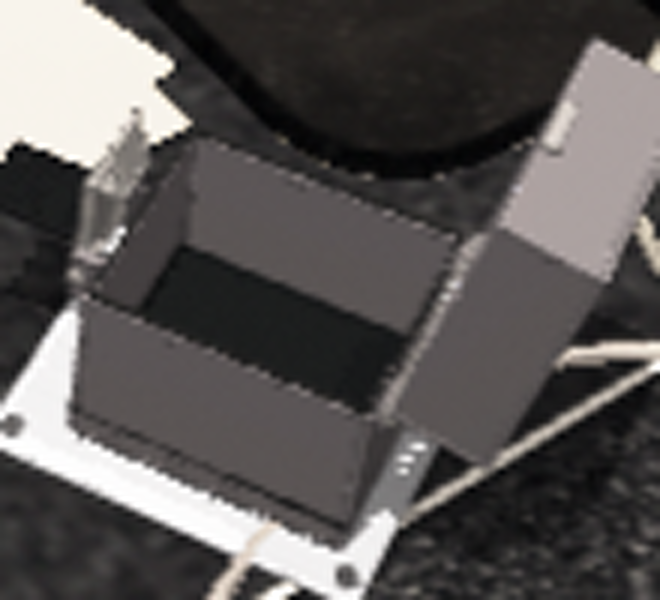

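```bash
python3 -m jog '[[0.05,0.02,0,0,0],[0.05,0.03,0,0,0],[0.05,0.03,0,0,0]]';python3 - <<'E'
from h import *
np.set_printoptions(precision=1,suppress=True)
h=np.radians(-63.2);X=np.array([np.cos(h),np.sin(h),0]);Y=np.array([-X[1],X[0],0]);F=np.array([.4922,-.165,0])
L=lambda p:np.array([(p-F)@X,(p-F)@Y,p[2]])*1000
for q in((80,298),(190,138),(460,235),(385,415)):
  s=(310+(q[0]+.5)/6-.5,230+(q[1]+.5)/6-.5);print('side rim',L(onz('side',*s,.0695)))
for q in((160,275),(280,482),(545,325),(430,128),(205,262),(310,450)):
  s=(340+(q[0]+.5)/6-.5,160+(q[1]+.5)/6-.5);print('top rim',L(onz('top',*s,.0695)))
crop("pics/side4.png","pics/s4c.png",400,210,460,330,5)
E
```

```text
time_s: 6.1
position: [0.4906, 0.2068, 0.1246]
tool_rot: [[-0.001, -0.451, 0.893], [-0.0, 0.893, 0.451], [-1.0, 0.0, -0.001]]
ft_force: [-0.2, 0.9, 1.0]
grip_width: 0.045
side rim [-39.5 -41.4  69.5]
side rim [-37.8  34.5  69.5]
side rim [47.9 38.5 69.5]
side rim [ 52.6 -37.   69.5]
top rim [-50.8  38.   69.5]
top rim [-51.5 -39.1  69.5]
top rim [ 50.7 -35.9  69.5]
top rim [52.5 38.3 69.5]
top rim [-35.7  34.7  69.5]
top rim [-37.6 -34.8  69.5]
```

```bash
python3 -m jog '[[0.05,0.04,0,0,0],[0.05,0.06,0,0,0],[0.05,0.063,0,0,0],[0.05,0.063,0,0,0]]';python3 - <<'E'
from h import *
im=env.get_image("side"); cv2.imwrite(f"pics/side5.png",im[:,:,::-1]);crop("pics/side5.png","pics/s5.png",190,110,310,230,5)
E
```

```text
time_s: 6.5
position: [0.4913, 0.2071, 0.0628]
tool_rot: [[0.001, -0.451, 0.892], [0.0, 0.892, 0.451], [-1.0, -0.0, 0.001]]
ft_force: [-0.0, 0.6, -0.1]
grip_width: 0.0447
```

View pics/s5.png

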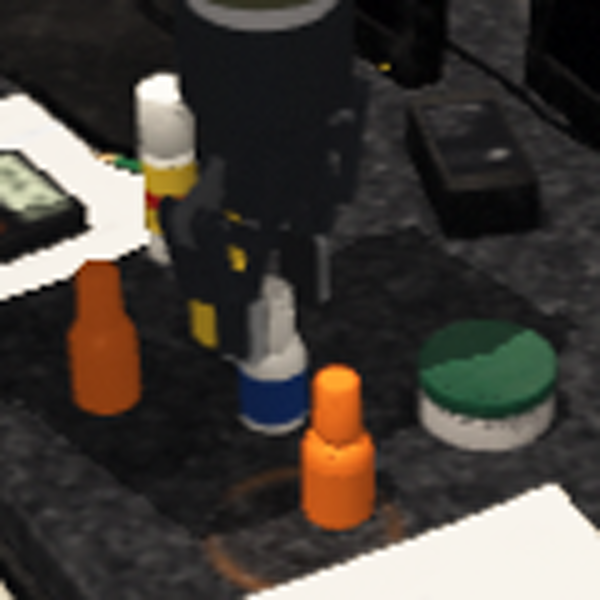

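The white-capped bottle (crop (275,370)) sits between the two fingers, which straddle the cap. I close on it, then lift.

```bash
python3 -m jog '[[-1,0,0,0,0],[-1,0,0,0,0],[-1,0,0,0,0],[-1,0,0,0,0],[-1,0,0,0,0],[-1,0,0,0,0]]' 30
```

```text
time_s: 7.15
position: [0.4915, 0.2072, 0.0632]
tool_rot: [[0.003, -0.451, 0.892], [0.0, 0.892, 0.451], [-1.0, -0.001, 0.003]]
ft_force: [-0.1, 0.5, 6.7]
grip_width: 0.0187
```

```bash
python3 -m jog '[[-1,-0.01,0,0,0],[-1,-0.03,0,0,0],[-1,-0.07,0,0,0],[-1,-0.12,0,0,0],[-1,-0.15,0,0,0],[-1,-0.15,0,0,0]]';python3 - <<'E'
from h import *
im=env.get_image("side"); cv2.imwrite(f"pics/side6.png",im[:,:,::-1]);crop("pics/side6.png","pics/s6.png",190,60,310,180,5)
E
```

```text
time_s: 7.75
position: [0.4921, 0.2074, 0.217]
tool_rot: [[0.009, -0.451, 0.892], [0.002, 0.892, 0.451], [-1.0, -0.003, 0.009]]
ft_force: [1.1, 1.0, -1.6]
grip_width: 0.0187
```

View pics/s6.png

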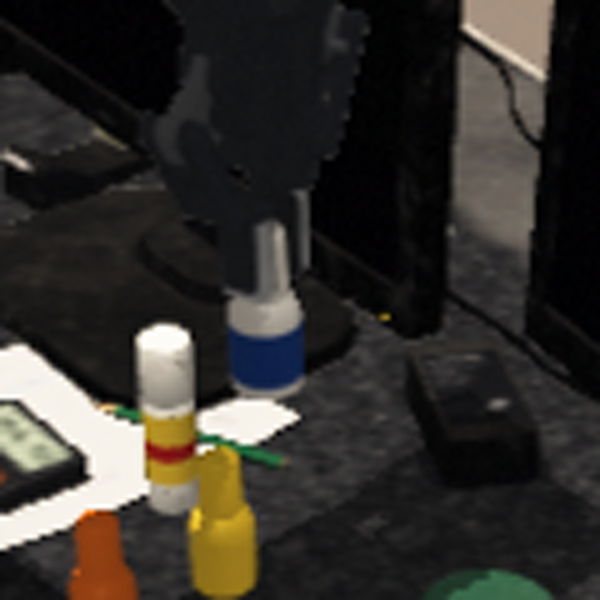

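```bash
python3 -m jog '[[-1,0,-0.336,-0.169,0],[-1,0,-0.336,-0.169,0],[-1,0,-0.336,-0.169,0],[-1,0,-0.336,-0.169,0],[-1,0,-0.336,-0.169,0],[-1,0,-0.336,-0.169,0],[-1,0,-0.336,-0.169,0],[-1,0,-0.336,-0.169,0],[-1,0,-0.336,-0.169,0],[-1,0,-0.336,-0.169,0],[-1,0,-0.336,-0.169,0]]';python3 - <<'E'
from h import *
im=env.get_image("side"); cv2.imwrite(f"pics/side7.png",im[:,:,::-1]);crop("pics/side7.png","pics/s7.png",270,150,430,330,4)
E
```

```text
time_s: 8.9
position: [0.4913, -0.1679, 0.2114]
tool_rot: [[-0.001, -0.452, 0.892], [0.001, 0.892, 0.452], [-1.0, 0.001, -0.001]]
ft_force: [0.3, -0.8, -0.2]
grip_width: 0.019
```

View pics/s7.png

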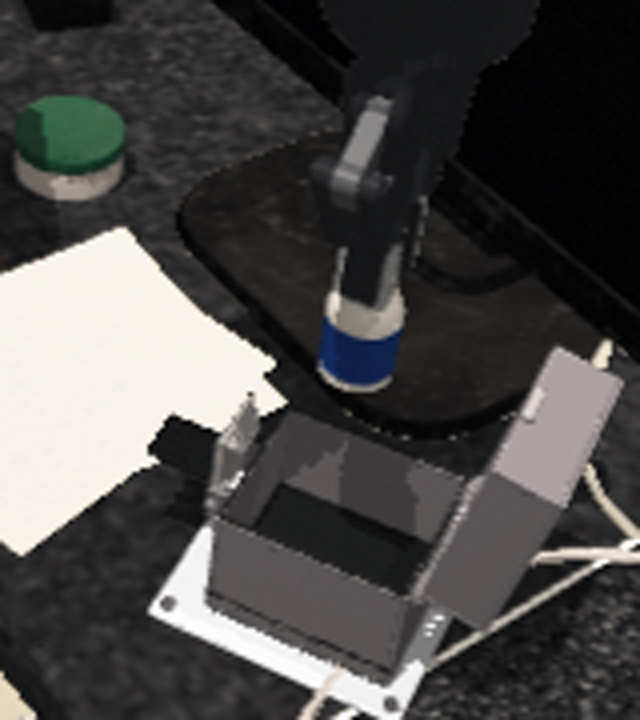

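```bash
python3 -m jog '[[-1,0.04,0,0.001,0],[-1,0.08,0,0.001,0],[-1,0.105,0,0.001,0],[-1,0.117,0,0.001,0],[-1,0.12,0,0.001,0],[-1,0.12,0,0.001,0]]'
```

```text
time_s: 9.55
position: [0.4926, -0.1679, 0.0921]
tool_rot: [[-0.0, -0.452, 0.892], [0.0, 0.892, 0.452], [-1.0, 0.0, -0.0]]
ft_force: [-0.2, 0.1, -0.6]
grip_width: 0.0191
```

```bash
python3 -m jog '[[-1,0.003,0,0,0],[-1,0.004,0,0,0],[-1,0.004,0,0,0]]' | grep -E 'pos|force';for i in 1 2 3; do python3 -m jog '[[-1,0.001,0,0,0],[-1,0.001,0,0,0]]' | grep -E 'pos|force'; done
```

```text
position: [0.4926, -0.1686, 0.0883]
ft_force: [0.3, -0.3, -1.2]
position: [0.4924, -0.1687, 0.087]
ft_force: [-0.7, -0.2, -1.3]
position: [0.4924, -0.1686, 0.0858]
ft_force: [0.5, -0.5, -1.7]
position: [0.4925, -0.1687, 0.0849]
ft_force: [0.5, 0.1, -0.4]
```

```bash
for i in 1 2; do python3 -m jog '[[-1,0.0007,0,0,0],[-1,0.0007,0,0,0]]' | grep -E 'pos|force'; done
```

```text
position: [0.4927, -0.1688, 0.0848]
ft_force: [-1.6, 1.0, 5.8]
position: [0.4928, -0.1689, 0.0847]
ft_force: [-3.1, 1.1, 11.4]
```

```bash
python3 -m jog '[[-1,-0.001,0,0,0],[-0.6,-0.001,0,0,0],[-0.45,-0.001,0,0,0],[-0.35,-0.001,0,0,0],[-0.25,-0.001,0,0,0],[-0.22,-0.001,0,0,0],[-0.22,-0.001,0,0,0]]';python3 - <<'E'
from h import *
im=env.get_image("side"); cv2.imwrite(f"pics/side8.png",im[:,:,::-1]);crop("pics/side8.png","pics/s8.png",290,200,430,330,5)
E
```

```text
time_s: 11.55
position: [0.4924, -0.1686, 0.0844]
tool_rot: [[-0.0, -0.451, 0.892], [0.0, 0.892, 0.451], [-1.0, 0.0, -0.0]]
ft_force: [-0.1, -0.2, 0.2]
grip_width: 0.0335
```

View pics/s8.png

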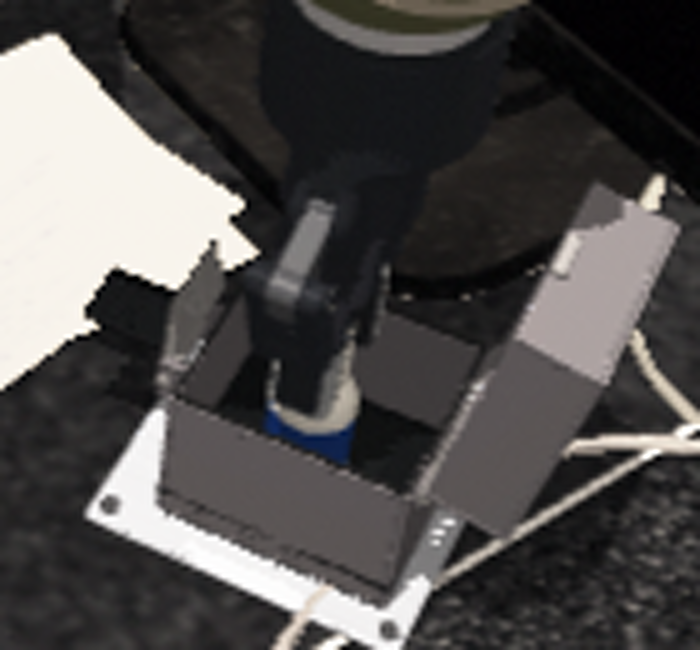

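Released; the bottle is standing on the box floor. I raise the gripper straight up.

```bash
python3 -m jog '[[-0.22,-0.005,0,0,0],[-0.22,-0.015,0,0,0],[-0.22,-0.03,0,0,0],[-0.22,-0.07,0,0,0],[-0.22,-0.12,0,0,0],[-1,-0.16,0,0,0],[-1,-0.16,0,0,0],[-1,-0.16,0,0,0]]';python3 - <<'E'
from h import *
im=env.get_image("side"); cv2.imwrite(f"pics/side9.png",im[:,:,::-1]);crop("pics/side9.png","pics/s9.png",290,180,450,330,4)
E
```

```text
time_s: 12.4
position: [0.4923, -0.1685, 0.2455]
tool_rot: [[0.002, -0.451, 0.892], [-0.001, 0.892, 0.451], [-1.0, -0.002, 0.001]]
ft_force: [-0.8, 0.8, -0.5]
grip_width: 0.0
```

View pics/s9.png

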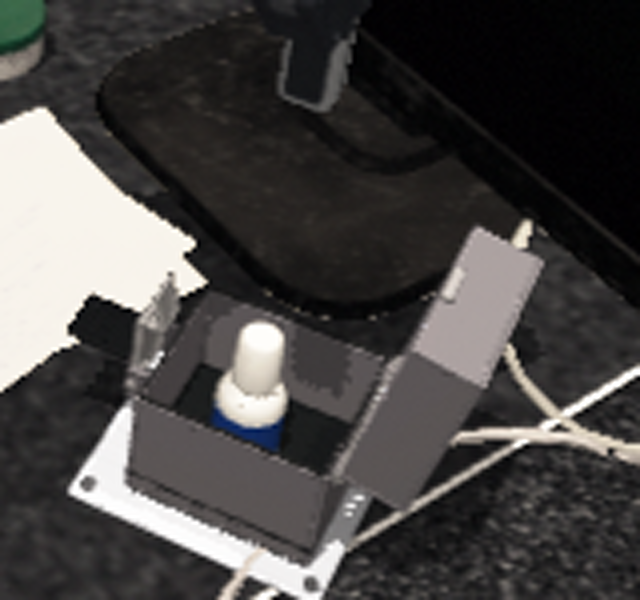

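```bash
python3 -m jog '[[-1,0,-0.04,0,0],[-1,0,-0.08,0,0],[-1,0,-0.12,0,0],[-1,0,-0.123,0,0],[-1,0,-0.123,0,0]]';python3 - <<'E'
from h import *
for n in("side","top"):
    im=env.get_image(n); cv2.imwrite(f"pics/{n}10.png",im[:,:,::-1])
crop("pics/side10.png","pics/s10.png",290,120,490,320,3)
E
```

```text
time_s: 12.95
position: [0.5476, -0.2788, 0.2423]
tool_rot: [[-0.003, -0.45, 0.893], [0.002, 0.893, 0.45], [-1.0, 0.004, -0.002]]
ft_force: [0.3, -0.5, -0.4]
grip_width: 0.0004
```

View pics/s10.png

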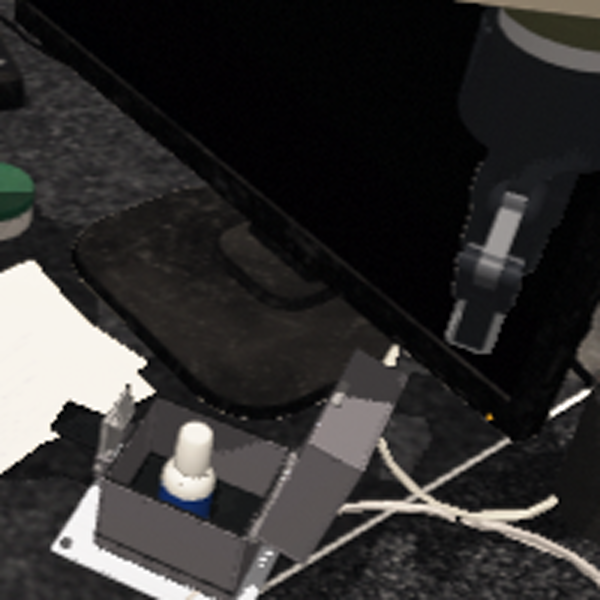

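View pics/top10.png

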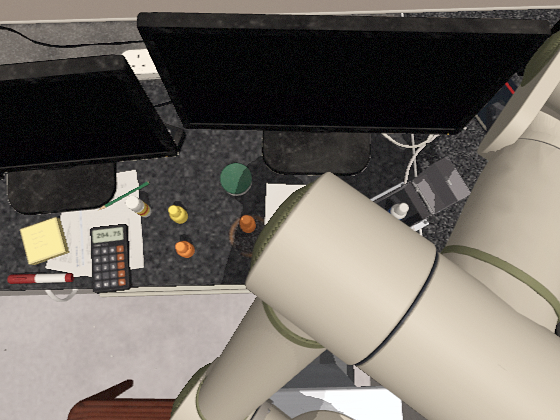

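```bash
python3 -m jog '[[-1,0.04,0,0,0],[-1,0.08,0,0,0],[-1,0.096,0,0,0],[-1,0.096,0,0,0]]';python3 - <<'E'
from h import *
im=env.get_image("side"); cv2.imwrite(f"pics/side11.png",im[:,:,::-1]);crop("pics/side11.png","pics/s11.png",320,180,470,330,4)
E
```

```text
time_s: 13.45
position: [0.5468, -0.2766, 0.1463]
tool_rot: [[-0.004, -0.452, 0.892], [0.003, 0.892, 0.452], [-1.0, 0.005, -0.002]]
ft_force: [-0.0, -0.5, 0.4]
grip_width: -0.0001
```

View pics/s11.png

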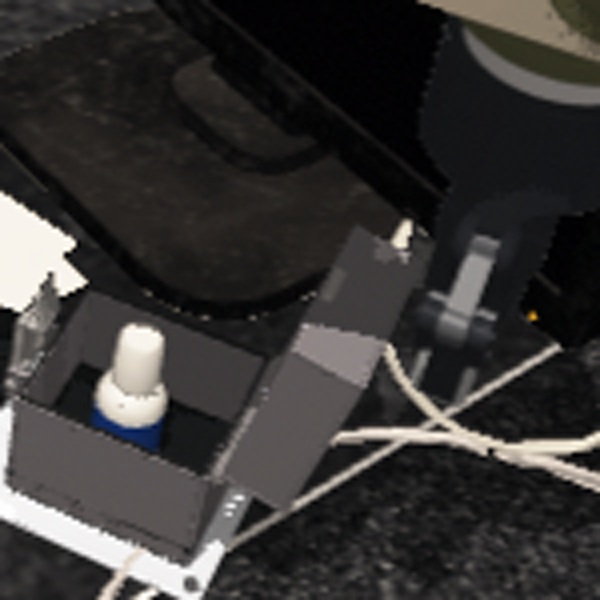

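Run:
```python
import numpy as np
x0,z0=.1177,.1463
for t in np.r_[1.75:.2:-.1,.25,.2,.15,.1,.05,0]:
    x=.047+(-.078*np.cos(t)+.033*np.sin(t))+.011; z=.0716+.078*np.sin(t)+.033*np.cos(t)+.014
    print(f"{t:.2f} dx {z0-z:.4f} dy {-(x-x0):.4f}   xt {x:.4f} z {z:.4f}")
```

```text
1.75 dx -0.0102 dy 0.0133   xt 0.1044 z 0.1565
1.65 dx -0.0144 dy 0.0206   xt 0.0971 z 0.1607
1.55 dx -0.0180 dy 0.0283   xt 0.0894 z 0.1643
1.45 dx -0.0207 dy 0.0363   xt 0.0814 z 0.1670
1.35 dx -0.0226 dy 0.0446   xt 0.0731 z 0.1689
1.25 dx -0.0237 dy 0.0530   xt 0.0647 z 0.1700
1.15 dx -0.0240 dy 0.0614   xt 0.0563 z 0.1703
1.05 dx -0.0234 dy 0.0699   xt 0.0478 z 0.1697
0.95 dx -0.0219 dy 0.0782   xt 0.0395 z 0.1682
0.85 dx -0.0197 dy 0.0864   xt 0.0313 z 0.1660
0.75 dx -0.0166 dy 0.0943   xt 0.0234 z 0.1629
0.65 dx -0.0128 dy 0.1018   xt 0.0159 z 0.1591
0.55 dx -0.0082 dy 0.1089   xt 0.0088 z 0.1545
0.45 dx -0.0029 dy 0.1156   xt 0.0021 z 0.1492
0.35 dx 0.0030 dy 0.1217   xt -0.0040 z 0.1433
0.25 dx 0.0094 dy 0.1271   xt -0.0094 z 0.1369
0.25 dx 0.0094 dy 0.1271   xt -0.0094 z 0.1369
0.20 dx 0.0129 dy 0.1296   xt -0.0119 z 0.1334
0.15 dx 0.0164 dy 0.1319   xt -0.0142 z 0.1299
0.10 dx 0.0201 dy 0.1340   xt -0.0163 z 0.1262
0.05 dx 0.0238 dy 0.1360   xt -0.0183 z 0.1225
0.00 dx 0.0277 dy 0.1377   xt -0.0200 z 0.1186
```

```bash
python3 -m jog '[[-1,-0.005,0.006,0,0],[-1,-0.010,0.013,0,0],[-1,-0.0124,0.017,0,0],[-1,-0.0144,0.0206,0,0],[-1,-0.0162,0.0245,0,0],[-1,-0.018,0.0283,0,0],[-1,-0.0194,0.0323,0,0],[-1,-0.0207,0.0363,0,0],[-1,-0.0217,0.0405,0,0],[-1,-0.0226,0.0446,0,0],[-1,-0.0232,0.0488,0,0],[-1,-0.0237,0.053,0,0]]';python3 - <<'E'
from h import *
im=env.get_image("side"); cv2.imwrite(f"pics/side12.png",im[:,:,::-1]);crop("pics/side12.png","pics/s12.png",320,180,470,330,4)
E
```

```text
time_s: 14.7
position: [0.5238, -0.2308, 0.1723]
tool_rot: [[-0.0, -0.451, 0.892], [0.0, 0.892, 0.451], [-1.0, 0.0, -0.0]]
ft_force: [1.4, -1.5, 2.6]
grip_width: -0.0003
```

View pics/s12.png

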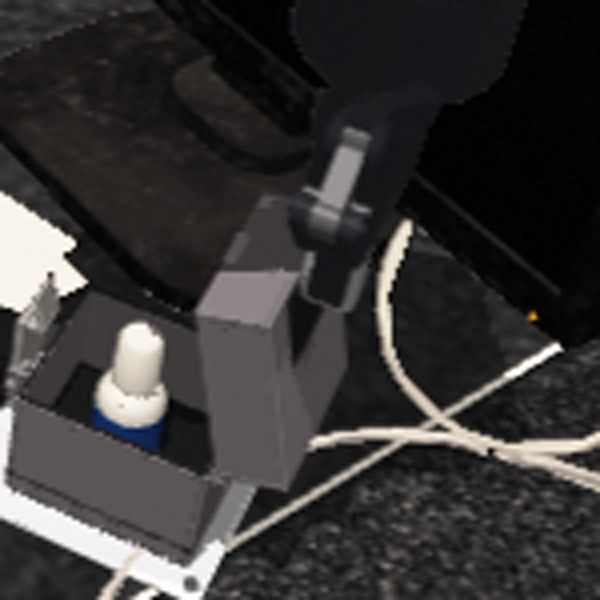

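```bash
python3 -m jog '[[-1,0.0005,0.0042,0,0],[-1,0.0008,0.0084,0,0],[-1,0.0012,0.0127,0,0],[-1,0.0018,0.0169,0,0],[-1,0.0025,0.021,0,0],[-1,0.0033,0.0252,0,0],[-1,0.0044,0.0293,0,0],[-1,0.0055,0.0334,0,0],[-1,0.007,0.0374,0,0],[-1,0.0086,0.0413,0,0],[-1,0.0105,0.045,0,0],[-1,0.0124,0.0488,0,0],[-1,0.0147,0.0524,0,0],[-1,0.017,0.0559,0,0]]';python3 - <<'E'
from h import *
im=env.get_image("side"); cv2.imwrite(f"pics/side13.png",im[:,:,::-1]);crop("pics/side13.png","pics/s13.png",300,180,450,330,4)
E
```

```text
time_s: 16.15
position: [0.4986, -0.1808, 0.155]
tool_rot: [[-0.0, -0.451, 0.892], [0.0, 0.892, 0.451], [-1.0, 0.0, -0.0]]
ft_force: [-0.6, 0.2, 4.8]
grip_width: -0.0
```

View pics/s13.png

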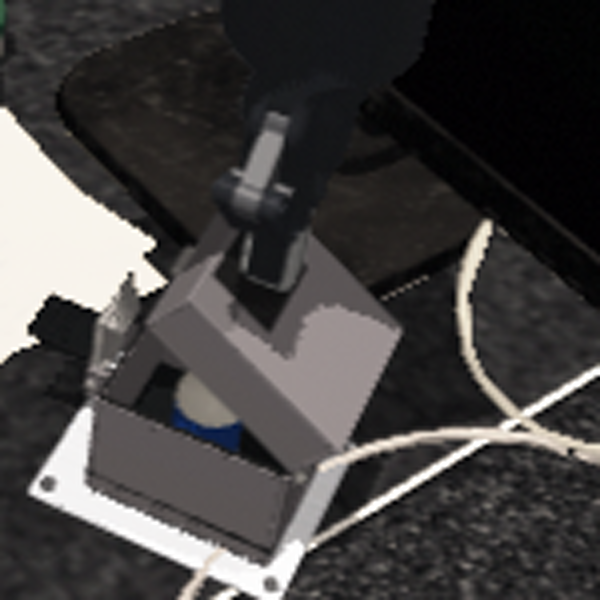

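```bash
python3 -m jog '[[-1,0.0026,0.0034,0,0],[-1,0.0053,0.0067,0,0],[-1,0.0082,0.0098,0,0],[-1,0.0112,0.0128,0,0],[-1,0.0144,0.0156,0,0],[-1,0.0176,0.0182,0,0],[-1,0.02,0.02,0,0],[-1,0.02,0.02,0,0]]';python3 - <<'E'
from h import *
im=env.get_image("side"); cv2.imwrite(f"pics/side14.png",im[:,:,::-1]);crop("pics/side14.png","pics/s14.png",300,180,450,330,4)
E
```

```text
time_s: 17.0
position: [0.4895, -0.163, 0.1348]
tool_rot: [[-0.001, -0.451, 0.892], [0.001, 0.892, 0.451], [-1.0, 0.001, -0.0]]
ft_force: [-2.1, 1.1, 3.5]
grip_width: -0.0004
```

View pics/s14.png

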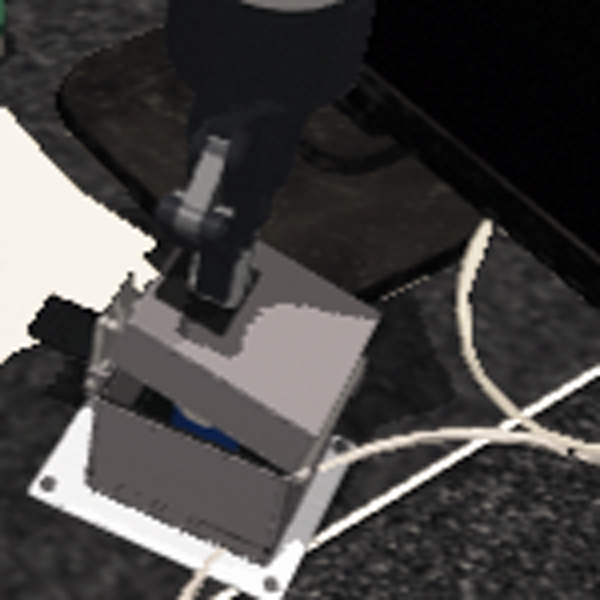

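```bash
for i in 1 2 3; do python3 -m jog '[[-1,0.0008,0.0005,0,0],[-1,0.0015,0.001,0,0]]' | grep -E 'pos|force'; done
```

```text
position: [0.4893, -0.1625, 0.1337]
ft_force: [-1.7, 2.2, 3.8]
position: [0.4888, -0.1615, 0.1322]
ft_force: [-1.3, 1.9, 2.9]
position: [0.4884, -0.1606, 0.1307]
ft_force: [0.1, 2.0, 4.4]
```

```bash
for i in 1 2 3; do python3 -m jog '[[-1,0.0006,0.0004,0,0],[-1,0.0012,0.0007,0,0]]' | grep -E 'pos|force'; done
```

```text
position: [0.4881, -0.16, 0.1295]
ft_force: [-0.9, 1.7, 3.2]
position: [0.4879, -0.1595, 0.1285]
ft_force: [-1.3, 1.5, 6.9]
position: [0.4876, -0.1589, 0.1275]
ft_force: [-2.3, 1.4, 7.1]
```

```bash
for i in 1 2 3; do python3 -m jog '[[-1,0.0006,0.0004,0,0],[-1,0.0012,0.0007,0,0]]' | grep -E 'pos|force'; done
```

```text
position: [0.4873, -0.1583, 0.1264]
ft_force: [-2.0, 1.1, 9.4]
position: [0.487, -0.1577, 0.1253]
ft_force: [-2.6, 1.7, 9.4]
position: [0.4867, -0.1572, 0.1242]
ft_force: [-1.9, 2.3, 9.9]
```

```bash
for i in 1 2 3; do python3 -m jog '[[-1,0.0006,0.0003,0,0],[-1,0.0011,0.0005,0,0]]' | grep -E 'pos|force'; done
```

```text
position: [0.4863, -0.1565, 0.1228]
ft_force: [-2.2, 2.6, 7.1]
position: [0.4861, -0.156, 0.1217]
ft_force: [-2.4, 2.7, 8.9]
position: [0.4858, -0.1555, 0.1206]
ft_force: [-2.3, 3.0, 6.9]
```

```bash
for i in 1 2; do python3 -m jog '[[-1,0.0004,0.0002,0,0],[-1,0.0008,0.0003,0,0]]' | grep -E 'pos|force'; done
```

```text
position: [0.4856, -0.1552, 0.1194]
ft_force: [-1.1, 1.9, 2.3]
position: [0.4856, -0.1553, 0.1184]
ft_force: [0.6, 0.4, 0.2]
```

```bash
for i in 1 2 3; do python3 -m jog '[[-1,0.0004,0.0001,0,0],[-1,0.0004,0.0001,0,0]]' | grep -E 'pos|force'; done
```

```text
position: [0.4856, -0.1552, 0.1182]
ft_force: [-0.7, 0.2, 1.5]
position: [0.4856, -0.1551, 0.1179]
ft_force: [0.2, -1.1, 1.4]
position: [0.4855, -0.1549, 0.1175]
ft_force: [-0.8, -0.9, 2.6]
```

```bash
for i in 1 2 3; do python3 -m jog '[[-1,0.0004,0,0,0],[-1,0.0004,0,0,0]]' | grep -E 'pos|force'; done
```

```text
position: [0.4855, -0.1549, 0.1173]
ft_force: [-1.5, -1.3, 5.7]
position: [0.4855, -0.1548, 0.1172]
ft_force: [-3.0, 0.1, 8.2]
position: [0.4855, -0.1548, 0.117]
ft_force: [-2.7, 1.3, 10.9]
```

```bash
for i in 1 2; do python3 -m jog '[[-1,0.0004,0,0,0],[-1,0.0004,0,0,0]]' | grep -E 'pos|force'; done; for i in 1 2 3; do python3 -m jog '[[-1,-0.001,0,0,0],[-1,-0.001,0,0,0]]' | grep -E 'pos|force'; done;  python3 - <<'E'
from h import *
im=env.get_image("side"); cv2.imwrite(f"pics/side15.png",im[:,:,::-1]);crop("pics/side15.png","pics/s15.png",300,200,420,330,5)
E
```

```text
position: [0.4855, -0.1547, 0.1169]
ft_force: [-4.3, 1.9, 13.3]
position: [0.4855, -0.1547, 0.1167]
ft_force: [-5.4, 2.3, 16.5]
position: [0.4855, -0.1548, 0.1171]
ft_force: [-2.2, -0.2, 9.1]
position: [0.4855, -0.1548, 0.1175]
ft_force: [0.3, -1.3, 2.1]
position: [0.4853, -0.1546, 0.1182]
ft_force: [0.5, 0.3, 0.5]
```

View pics/s15.png

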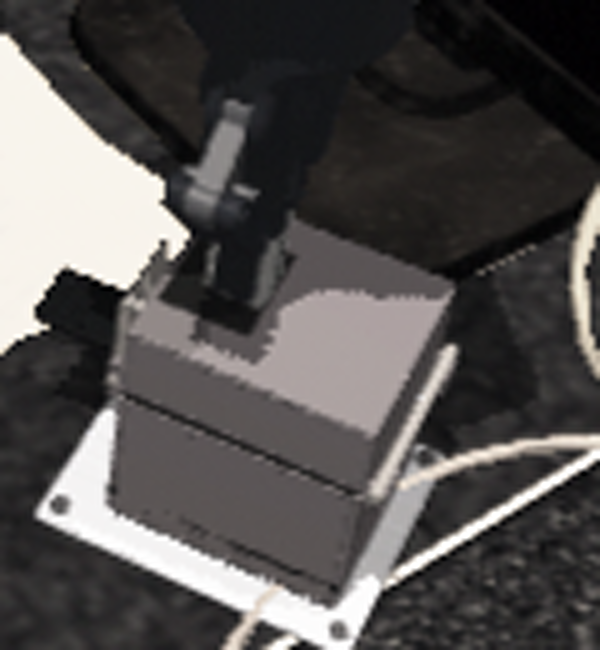

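The lid is down and no longer pushes back (0.5 N), so the catch has it. I rise slowly, then clear away.

```bash
python3 -m jog '[[-1,-0.002,0,0,0],[-1,-0.004,0,0,0],[-1,-0.006,0,0,0],[-1,-0.008,0,0,0]]' | grep -E 'pos|force'; python3 -m jog '[[-1,-0.03,0,0,0],[-1,-0.07,0,0,0],[-1,-0.11,0,0,0],[-1,-0.12,0.05,0,0],[-1,-0.12,0.1,0,0],[-1,-0.12,0.15,0,0],[-1,-0.12,0.18,0,0],[-1,-0.12,0.18,0,0],[-1,-0.12,0.18,0,0],[-1,-0.12,0.18,0,0],[-1,-0.12,0.18,0,0],[-1,-0.12,0.18,0,0]]' | grep -E 'time|pos|force'
python3 - <<'E'
from h import *
for n in("side","top"):
    im=env.get_image(n); cv2.imwrite(f"pics/{n}16.png",im[:,:,::-1])
crop("pics/side16.png","pics/s16.png",180,100,420,340,3)
a=cv2.imread('pics/side0.png').astype(int);b=cv2.imread('pics/side16.png').astype(int)
d=np.abs(a-b).sum(2)[225:335,300:400];print('box diff >60 px:',(d>60).sum(), 'eraser',(np.abs(a-b).sum(2)[230:256,225:250]>60).sum(),'tin',(np.abs(a-b).sum(2)[170:205,268:305]>60).sum(),'glue',(np.abs(a-b).sum(2)[122:165,212:232]>60).sum())
E
```

```text
position: [0.4854, -0.1548, 0.1266]
ft_force: [-0.6, -0.7, -0.1]
time_s: 23.7
position: [0.4046, 0.0052, 0.2462]
ft_force: [0.1, 0.1, -0.5]
box diff >60 px: 102 eraser 185 tin 134 glue 1
```

View pics/s16.png

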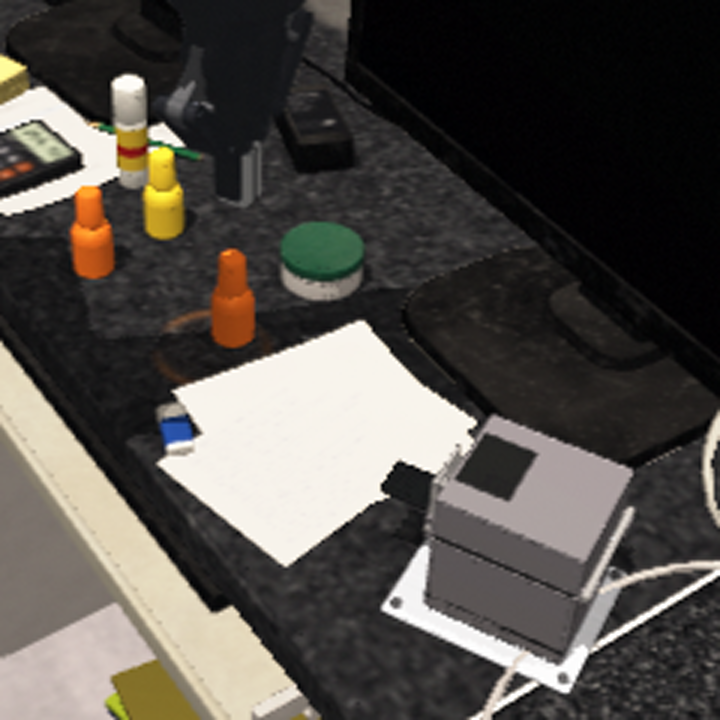

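```bash
python3 -c "
from rig import env;print(env.close_job(), env.observe()['ft_force'])"
```

```text
the job is handed in; nothing more can be done
the job is handed in; nothing more can be done
```

The job is done and handed in at about 23.7 s of the 72 s allowed; the interface gives no verdict.

- **What I did:** I pressed the thumb tab and the lid sprang wide open. I then stood the white-capped, blue-label bottle in the box and let go. After that I swung the lid over along its arc and pressed it down until the catch took it.
- **Forces:** the highest reading was about 17–18 N, when I seated the lid. Pressing the tab reached about 12 N, against the 25 N limit.
- **Last checks:**
  - **Lid:** with the finger eased off, the lid no longer pushed back. The final side picture shows it fully shut, as it was at the start.
  - **Bottle:** it was last seen upright in the box, just before the lid came down; it cannot be seen with the lid shut.
  - **Bystanders:** the glue stick's pixels are unchanged. The automatic comparison flagged changed pixels at the eraser, the tin and, to a lesser degree, the box. I put these down to the arm's shadow. By eye the eraser sits at its starting pixels, and the tin and the box look unmoved, but I did not measure those two.
- **One mismatch:** the foot plate's middle lay about 7 mm off the box's origin. I took positions from the box itself. The contact heights fitted a pad settling of about 6.5 mm.

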